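# Hold a doll's cot at the set tilt on the tilt test table

## Robot

A 6-joint arm with a two-finger parallel gripper is mounted at the origin on the work surface. World frame = base frame: x ahead of the robot, y to its left, z up, the work surface at z = 0. Lengths are in mm, angles in degrees, forces in N, time in s.
With the tool pointing down it reaches from about 350 to 850 mm from the base axis. Payload 8.1 kg.
Tool frame: the origin (TCP) lies midway between the tips of the shut fingers; the grasp point (between the pads) lies 19 mm behind it (r.pinch_z is the distance from the TCP to the grasp point, in mm); z points along the fingers, y is the line along which they close (so a half turn about z gives the same grasp; the last joint's range is limited). The gripper opens to 85 mm and grips with 20 to 120 N. Pads are 22 mm wide; open, the fingers measure 114 mm over their backs; the gripper's body (76 mm by 85 mm) begins 54 mm behind the grasp point. The pads swing forward as they close: fully open they stand 13 mm farther back than shut.
Start: joints at [64.836, 7.471, 85.268, -0, 87.261, -4.893], TCP at [207.858, 562.85, 231.292] pointing down, gripper open.
Joint ranges: [-169.43, 169.43], [-51.17, 129.36], [1.28, 143.12], [-76.62, 256.62], [0, 156.53], [-152.29, 152.29]. Speed limits (degrees/s): [136.94, 136.94, 159.86, 180, 180, 180].

## Interface

Orientations are given as [roll, pitch, yaw] about the fixed x, y, z axes, in that order (R = Rz(yaw) Ry(pitch) Rx(roll)).
In Python, from bench import r gives the robot as it stands.
- The arm moves only by the shell command python3 -m jog 'ROWS' [OPENING] [FORCE]. ROWS is JSON, one flat list of numbers, 6 for each row, row after row: the shift along the tool's x, y, z in m, then the turn, a rotation vector about the tool's x, y, z in rad. A call has 1 to 8 rows; each row is the pose to reach, as a shift and turn from the pose commanded when the call began, along the tool's axes at that moment; what a row does not reach only later rows make up. A row lasts 1/8 s, in which the tool goes at most 62.5 mm and 10.7 degrees, less where a joint would pass 70% of its speed; a pose out of reach is approached as far as the arm can. A call with a gripper value outside its range is refused whole. OPENING is the opening, from -1 (shut) to 1 (fully open), set as the call begins (- or left out, the last holds). The fingers move at their own pace and stop on an object; FORCE is the grip in N (left out, the last holds). Time passes only in rows, so rows that repeat a pose let the fingers close. It gives the time, the measured TCP pose, the force, the opening and the grip force at its end, in the units of the state.
- r.sense(): the state, without advancing time (a new reading comes with each control period).
- r.snapshot(name): name is "side" or "top"; returns a dict with "pixels" (384x512x3 uint8, red, green, blue), "range_z" (384x512 float32, mm along the optical axis (not along the pixel's ray), 0 where there is no reading), "K" (3x3 intrinsics, pixels), "k1" (the pictures are not rectified: a ray, as slopes to the right and down, at radius r is drawn at 1 + k1 r^2 times it, then the intrinsics apply), "rvec" (rotation vector, rad) and "tvec" (3), from world to camera coordinates, as OpenCV has them. Camera axes: x right, y down, z forward; pixel columns grow to the right and rows downward; lengths in mm; the calibration is good to about 2 mm. A picture is of the moment at which its call begins.
- r.hand_in(): hands the job in; it is judged then, once.
Trained networks look in a picture, given as the dict that the camera call returned (one of the last four; its "shot" number tells which), for a name from the list of things; names that differ only in an ending like _2 or _b are one class to them, and where a whole thing is asked for, a point or a joint stands for the part that bears it (a point fixed in the world has none). Each returns a list of dicts, best first, with "score" (0 to 1); they miss things now and then, are a little off and sometimes report something else, mostly with a low value. They report only what shows in the picture. A call takes as long as a camera call.
- r.look_for(picture, target): "bbox" ([left, top, right, bottom] in pixels, round what is visible of it).
- r.outline_of(picture, target): "region" (384x512 bool, what is visible of it) and "bbox" ([left, top, right, bottom] in pixels, round what is visible of it).
The state is a dict: "time": time; "joint_pos": joint angles; "qd": joint speeds; "joint_efforts": joint torques, N m; "tool_pos": TCP position; "tcp_rot": TCP orientation; "ft_force": force on the tool from outside, world axes, zero at the start; "wrist_torque": the same for the moment, N m; "finger_gap": finger opening in mm; "grip_force": force on a finger pad.
Only numpy, scipy, OpenCV 4.12 (cv2) and the standard library are available. Lean on these libraries where they do the work, as an engineer would, in place of code of your own. Each camera call takes 0.05 s, during which the arm holds its last target. There are 200 camera calls.

## Task

Run one tilt test on the doll's cot: take the cross-bar of the sprung handle and, by the handle alone, bring the top-heavy table up from its rest until the pointer stands at the set flag, and keep it there for a good 8 seconds. Then ease it back down onto the same rest and let go of the handle. Move the table gently all the time, never let it run over to the far stop, do not touch the deck, pointer or cot or shift the flag, and leave the bowl, glue bottle and carton alone.

Things in the scene. Friction and masses are not known exactly. Their poses are not given: they have to be found in the camera images.
- stand: Fixed grey stand: base plate 240 x 400 x 14 mm, two cheeks 70 mm wide, 159 mm high. Origin: centre of the underside; x runs from the handle face (-x) to the dial face (+x), y along the deck, z up. The horizontal axle runs along the stand's x, 140 mm above the origin.
- axle (a point): Centre of the handle's pivot on the axle line, in the stand frame at (-115, 0, 140) mm. The sprung handle turns about this point in the stand's y-z plane. Axes parallel to the stand's.
- tilt (a joint): Table tilt, rad: 0 = level; stops at -0.25 (rest, start) and +0.30 (far). Positive: parts above the axle lean to the stand's +y. Top-heavy: falls away from level. Nominal: gravity moment 0.60 N m x sin(tilt), +-20 %; inertia 0.10 kg m2 about the axle; damping 0.05 N m s/rad, practically no dry friction.
- handle (a joint): Sprung handle's angle relative to the table, rad, same sense; its lean from vertical = tilt + handle. 0 = relaxed, free range +-1.1. A torsion spring on the axle, 0.35 N m/rad (damping 0.02 N m s/rad), drives the table towards the handle. It is weaker than gravity's moment: hold the hand still and the table falls to a stop. Let go, the handle springs back to near 0.
- crossbar (a point): Centre of the round black cross-bar (diameter 24 mm, 60 mm long, along the stand's x) atop the handle's 10 mm stem, 170 mm from axle. At lean a it is at axle + 170 mm x (0, sin a, cos a) in the stand frame. It stands higher than the cot; grip from above, fingers closing along the stand's y; the bar turns in the fingers as the handle swings, so the gripper can stay upright.
- flag (a joint): Angle of the set flag on the dial, rad, same zero and sense as tilt: the tilt to be held equals this value. Different in each test, between +0.03 and +0.13. Stays where it is.
- pointer_tip (a point): Tip of the table's black pointer, 165 mm from the axle line, in front of the white dial arc on the stand's +x face (x = +115 mm in the stand); it points straight up when the deck is level.
- flag_tip (a point): Inner point of the set flag, a small steel tab with a 16 mm block riding outside the dial arc; this point lies 165 mm from the axle line, exactly where the pointer tip should be.
- deck: Tilting aluminium deck 160 (x) x 460 (y) x 12 mm with steel end rails 28 mm high, and the pointer fixed to it, 3.3 kg. Origin at the middle of the plate, 5 mm above the axle line. Not to be touched.
- cot: White doll's cot 130 x 330 x 55 mm with a doll in it, clamped to the deck, about 1 kg; its highest point is 108 mm above the axle. Origin: centre of its underside, which rests on the deck. Not to be touched.
- bowl: Green bowl, 120 mm across, 55 mm high, origin at the underside. Bystander.
- glue: White glue bottle, 48 mm across, 120 mm high, origin at the underside. Bystander.
- carton: Open cardboard tray 140 x 200 x 60 mm, origin at the underside. Bystander.

How it is judged:
By the outcome, as a careful person would: the job done as asked, in the order asked, and still so for the second after the job is handed in, with the robot touching nothing.
It also fails if it takes over 70 s, if anything falls off the work surface, if the arm or the gripper's body presses on something with over 40 N, if the wrist force passes 120 N, or if a joint passes its speed limit or range.

## Working session

There is one attempt and no reset: what is moved stays moved. The work goes in short steps, Python scripts to look and compute and a shell command to move; the robot and the scene stay as the last step left them, time stands still between calls to the robot, and variables do not carry over. Pictures are saved under pics/ and viewed, at most 10 in all, crops included, and the job is handed in when it is done.

```bash
mkdir -p pics; ls; cat > h.py <<'E'
import numpy as np, cv2
from bench import r
def proj(p,X):
    R=cv2.Rodrigues(np.array(p["rvec"],float))[0]; c=np.atleast_2d(X)@R.T+np.array(p["tvec"]).ravel()
    s=c[:,:2]/c[:,2:]; s=s*(1+p["k1"]*(s**2).sum(1,keepdims=True)); K=np.array(p["K"])
    return s@K[:2,:2].T+K[:2,2]
def ray(p,uv):
    K=np.array(p["K"]); d=(np.atleast_2d(uv)-K[:2,2])@np.linalg.inv(K[:2,:2]).T; s=d.copy()
    for _ in range(20): s=d/(1+p["k1"]*(s**2).sum(1,keepdims=True))
    return s
def world(p,uv,z):
    s=ray(p,uv); c=np.c_[s,np.ones(len(s))]*np.reshape(z,(-1,1))
    R=cv2.Rodrigues(np.array(p["rvec"],float))[0]
    return (c-np.array(p["tvec"]).ravel())@R
def cloud(p):
    v,u=np.nonzero(p["range_z"]>0); return np.c_[u,v],world(p,np.c_[u,v],p["range_z"][v,u])
E
python3 - <<'E'
from h import *
for n in("side","top"):
    p=r.snapshot(n); cv2.imwrite(f"pics/{n}0.png",p["pixels"][:,:,::-1])
    R=cv2.Rodrigues(np.array(p["rvec"],float))[0]; print(n,(-R.T@np.array(p["tvec"]).ravel()).round(),R[2].round(2),p["K"],p["k1"])
    for t in("stand","crossbar","handle","flag","flag_tip","pointer_tip","deck","cot","bowl","glue","carton"):
        for d in r.outline_of(p,t)[:1]:
            m=d["region"]&(p["range_z"]>0); v,u=np.nonzero(m)
            w=world(p,np.c_[u,v],p["range_z"][v,u]) if len(u) else np.zeros((1,3))
            print(t,round(d["score"],2),np.round(d["bbox"]),len(u),np.median(w,0).round(),np.percentile(w,3,axis=0).round(),np.percentile(w,97,axis=0).round())
print(r.sense())
E
```

```text
pics
side [ 320. -649.  955.] [ 0.25  0.62 -0.74] [[365.22987476   0.         251.96654206]
 [  0.         365.22987476 189.41163292]
 [  0.           0.           1.        ]] 0.0010331883149236464
stand 0.81 [226. 125. 333. 294.] 12231 [614. -98. 161.] [ 509. -258.    4.] [749. 161. 315.]
crossbar 0.59 [225. 176. 249. 213.] 344 [520. -69. 306.] [489. -83.   4.] [601. 206. 315.]
handle 0.94 [224. 178. 250. 215.] 364 [519. -69. 306.] [489. -84. 140.] [542. -18. 315.]
flag_tip 0.59 [319. 138. 323. 142.] 30 [749. -58. 350.] [742. -61. 341.] [754. -47. 352.]
pointer_tip 0.95 [224. 131. 324. 288.] 8832 [ 617. -102.  188.] [ 522. -260.   98.] [722. 157. 248.]
deck 0.73 [237. 132. 325. 284.] 2443 [ 597. -215.  109.] [ 525. -274.   96.] [727. 168. 220.]
cot 0.62 [246. 136. 315. 257.] 5656 [627. -89. 200.] [ 555. -210.  135.] [717. 101. 237.]
bowl 0.59 [226. 127. 332. 293.] 12104 [613. -99. 162.] [ 509. -258.    9.] [746. 155. 315.]
glue 0.74 [227. 125. 333. 292.] 11966 [613. -99. 164.] [ 509. -258.   11.] [745. 156. 315.]
carton 0.73 [280. 309. 382. 384.] 4592 [ 595. -437.    5.] [ 500. -52
[... 1137 characters left out ...]
 -359.   61.]
{'time': 1.2, 'joint_pos': array([ 6.48362230e+01,  7.47138339e+00,  8.52671346e+01,  1.64501977e-03,
        8.72618659e+01, -4.89175232e+00]), 'qd': array([ 0.12244614,  0.02454107, -0.00437797,  0.05694161, -0.04500301,
       -0.11053208]), 'joint_efforts': array([ 1.37910061e-03, -5.69319320e+01, -5.00858223e+01, -1.26980265e-05,
        1.31909983e-03, -4.03514218e-05]), 'tool_pos': array([207.84563432, 562.85675523, 231.29634107]), 'tcp_rot': array([-1.79999758e+02, -1.66988531e-03,  1.59727897e+02]), 'ft_force': array([0.28347689, 0.17404097, 0.23202818]), 'wrist_torque': array([-0.05058557, -0.04253834, -0.03326931]), 'grip_force': 0.0, 'finger_gap': 85.31143768645842}
```

View pics/side0.png

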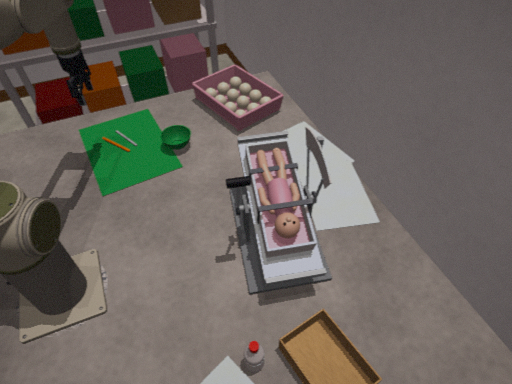

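View pics/top0.png

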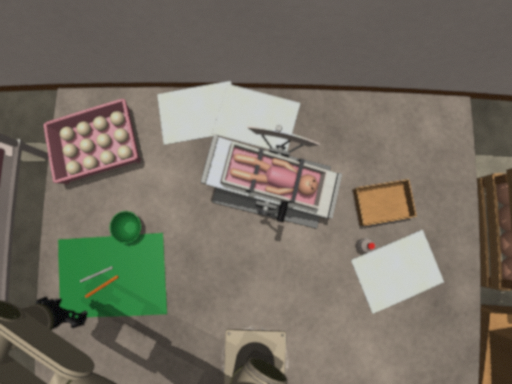

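```bash
cat > fit.py <<'E'
from h import *
from scipy.optimize import least_squares
S=r.snapshot("side");T=r.snapshot("top")
P=np.vstack([cloud(S)[1],cloud(T)[1]])
Q=P[(P[:,0]>470)&(P[:,0]<790)&(P[:,1]>-300)&(P[:,1]<230)]
b=Q[(Q[:,2]>9)&(Q[:,2]<19)]; print("base",cv2.minAreaRect(b[:,:2].astype(np.float32)),len(b))
d=np.vstack([world(p,np.argwhere(m)[:,::-1],p["range_z"][m]) for p in(S,T) for m in [r.outline_of(p,"deck")[0]["region"]&(p["range_z"]>0)]])
# robust plane
rng=np.random.default_rng(0);best=0
for _ in range(500):
    a=d[rng.choice(len(d),3,False)];n=np.cross(a[1]-a[0],a[2]-a[0]);
    if np.linalg.norm(n)<1e3: continue
    n/=np.linalg.norm(n);k=abs((d-a[0])@n)<4
    if k.sum()>best: best=k.sum();K=k
c=d[K].mean(0);n=np.linalg.svd(d[K]-c)[2][2];n*=np.sign(n[2]);print("plane",c.round(1),n.round(4),best,"tilt",np.arccos(n[2]),"yaw",np.degrees(np.arctan2(n[0],-n[1])))
for lo in(2,4):
    Z=Q[abs((Q-c)@n)<lo]; print("deckrect",cv2.minAreaRect(Z[:,:2].astype(np.float32)))
B=Q[(Q[:,2]>298)&(Q[:,0]<560)];m=B.mean(0);print("bar",m,B.max(0),B.min(0),cv2.minAreaRect(B[:,:2].astype(np.float32)))
E
python3 fit.py
python3 - <<'E'
import cv2,numpy as np
a=cv2.imread("pics/side0.png")[120:300,220:345];b=cv2.imread("pics/top0.png")[118:238,195:350]
a=cv2.resize(a,None,fx=3.2,fy=3.2,interpolation=2)
b=cv2.resize(b,None,fx=2.55,fy=2.55,interpolation=2)
o=np.zeros((600,800,3),np.uint8);o[:a.shape[0],:400]=a[:,:400];o[:b.shape[0],402:402+b.shape[1]]=b[:,:398]
z=cv2.imread("pics/top0.png")[120:160,240:330];z=cv2.resize(z,None,fx=4.4,fy=4.4,interpolation=2);o[320:320+z.shape[0],402:402+z.shape[1]]=z[:,:398]
cv2.imwrite("pics/c1.png",o)
E
```

```text
base ((640.1450805664062, -46.162994384765625), (401.80255126953125, 242.10211181640625), 77.47500610351562) 3127
plane [609.1 -91.3 137.6] [-0.0551 -0.2405  0.9691] 3178 tilt 0.24934384016062114 yaw -12.893034248676514
deckrect ((634.0050659179688, -52.733673095703125), (443.2897033691406, 240.79727172851562), 81.73628234863281)
deckrect ((634.9345703125, -48.3109130859375), (444.9775695800781, 241.6583709716797), 77.67391967773438)
bar [516.8661115  -71.73206134 310.1958813 ] [548.70005445 -53.73594368 318.04696386] [486.07249091 -87.76337856 298.32279796] ((517.3143920898438, -69.71337890625), (24.88930892944336, 61.46590805053711), 76.76192474365234)
```

View pics/c1.png

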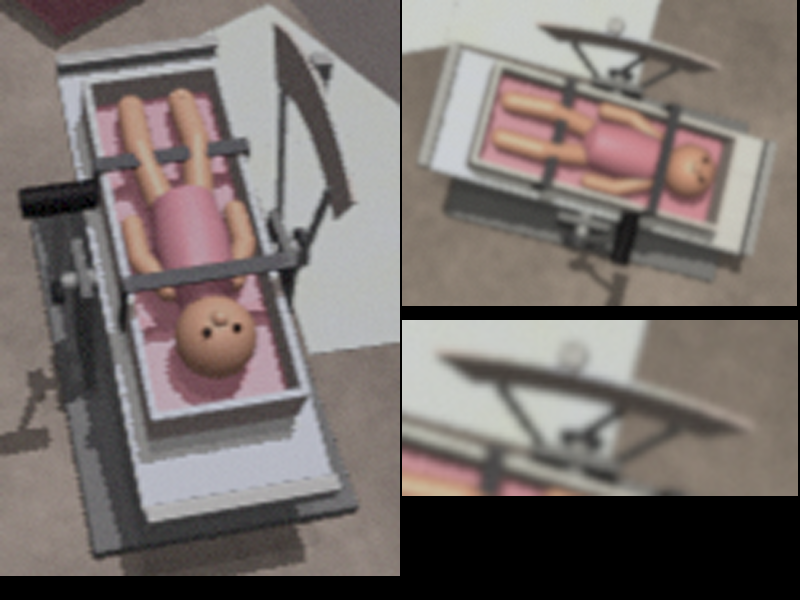

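```bash
cat >> h.py <<'E'
PSI=np.radians(-12.5); O=np.array([640.1,-46.2,0])
RS=np.array([[np.cos(PSI),-np.sin(PSI),0],[np.sin(PSI),np.cos(PSI),0],[0,0,1]])
def stand(X): return (np.atleast_2d(X)-O)@RS
E
python3 - <<'E'
from h import *
for n in("side","top"):
    acc=[]
    for i in range(2):
        p=r.snapshot(n);uv,w=cloud(p);s=stand(w);rr=np.hypot(s[:,1],s[:,2]-140);a=np.arctan2(s[:,1],s[:,2]-140)
        k=(s[:,0]>85)&(s[:,0]<150)&(rr>196)&(abs(a)<.4)&(s[:,2]>250); acc.append(np.c_[uv,s,rr,a][k])
    acc=np.vstack(acc);print(n,len(acc));print(acc[np.argsort(acc[:,5])][::max(1,len(acc)//40)].round(2).tolist())
    for d in r.look_for(p,"flag_tip")[:3]+r.look_for(p,"pointer_tip")[:2]+r.look_for(p,"flag")[:2]: print(d)
    # overlay of predicted points
    ax=lambda x,R,t: O+RS@np.array([x,R*np.sin(t),140+R*np.cos(t)])
    for t in(0.0,.03,.08,.13): print(t,[proj(p,ax(115,R,t)).round(1).tolist() for R in(165,190,205)])
    print("ptr -0.25",proj(p,ax(115,165,-.25)).round(1))
E
```

```text
side 401
[[323.0, 164.0, 97.16, -54.05, 328.46, 196.06, -0.28], [319.0, 152.0, 97.35, -17.98, 335.8, 196.63, -0.09], [319.0, 151.0, 98.14, -15.15, 336.51, 197.09, -0.08], [311.0, 136.0, 97.72, 51.09, 330.86, 197.58, 0.26], [310.0, 135.0, 96.81, 56.82, 329.74, 198.07, 0.29], [325.0, 169.0, 97.63, -69.31, 326.02, 198.52, -0.36], [314.0, 140.0, 97.84, 26.94, 337.28, 199.11, 0.14], [321.0, 156.0, 97.31, -34.03, 336.84, 199.76, -0.17], [324.0, 165.0, 97.32, -60.33, 331.02, 200.31, -0.31], [310.0, 134.0, 96.89, 57.98, 332.18, 200.74, 0.29], [314.0, 139.0, 97.82, 27.87, 339.86, 201.8, 0.14], [324.0, 163.0, 98.02, -56.78, 334.27, 202.4, -0.28], [308.0, 131.0, 97.09, 75.94, 327.97, 202.73, 0.38], [321.0, 142.0, 110.41, 9.78, 342.89, 203.12, 0.05], [323.0, 141.0, 116.3, 11.89, 343.43, 203.78, 0.06], [327.0, 167.0, 101.76, -69.44, 332.16, 204.32, -0.35], [322.0, 156.0, 97.81, -38.74, 341.03, 204.73, -0.19], [322.0, 141.0, 113.08, 10.74, 344.95, 205.23, 0.05], [314.0, 137.0, 98.72, 32.02, 342.95, 205.46, 0.16], [316.0, 140.0, 99.29, 17.31, 345.08, 205.81, 0.08], [315.0, 137.0, 100.89, 30.67, 343
[... 3562 characters left out ...]
.57, 0.12], [280.0, 130.0, 104.53, 10.63, 351.1, 211.36, 0.05], [276.0, 126.0, 113.43, 24.28, 350.41, 211.81, 0.11], [277.0, 128.0, 108.03, 20.15, 351.58, 212.54, 0.09], [277.0, 128.0, 107.86, 20.14, 352.1, 213.05, 0.09], [278.0, 128.0, 108.19, 17.38, 353.2, 213.91, 0.08]]
{'bbox': [202.5, 138.4, 344.5, 219.8], 'score': 0.96}
{'bbox': [199.2, 136.1, 341.0, 221.4], 'score': 0.72}
{'bbox': [261.8, 204.7, 285.2, 220.6], 'score': 0.22}
0.0 [[[283.5, 132.2]], [[284.0, 129.6]], [[284.4, 128.1]]]
0.03 [[[281.8, 131.8]], [[282.1, 129.2]], [[282.3, 127.6]]]
0.08 [[[279.1, 131.2]], [[278.9, 128.5]], [[278.7, 126.8]]]
0.13 [[[276.4, 130.6]], [[275.7, 127.8]], [[275.2, 126.1]]]
ptr -0.25 [[296.8 135.9]]
```

```bash
python3 -m jog '[-0.015,-0.014,-0.035,0,0,0, -0.045,-0.043,-0.075,0,0,0, -0.08,-0.076,-0.11,0,0,0, -0.115,-0.11,-0.14,0,0,0, -0.155,-0.148,-0.149,0,0,0, -0.195,-0.186,-0.149,0,0,0, -0.235,-0.225,-0.149,0,0,0, -0.275,-0.263,-0.149,0,0,0]' 1 40
python3 -m jog '[-0.04,-0.038,0,0,0,-0.02, -0.08,-0.076,0,0,0,-0.04, -0.12,-0.115,0,0,0,-0.06, -0.16,-0.153,0,0,0,-0.08, -0.195,-0.187,0,0,0,-0.1, -0.22,-0.211,0,0,0,-0.12, -0.231,-0.221,0,0,0,-0.136, -0.234,-0.224,0,0,0,-0.136]'
cat > flag.py <<'E'
from h import *
for n in("side","top"):
    acc=[];arc=[];I=0
    for i in range(5):
        p=r.snapshot(n);uv,w=cloud(p);s=stand(w);rr=np.hypot(s[:,1],s[:,2]-140);a=np.arctan2(s[:,1],s[:,2]-140)
        A=np.c_[uv,s,rr,a];I=I+p["pixels"].astype(float)/5
        acc.append(A[(s[:,0]>108)&(s[:,0]<130)&(rr>196)&(rr<225)&(abs(a)<.3)]);arc.append(A[(s[:,0]>93)&(s[:,0]<106)&(rr>180)&(rr<210)&(abs(a)<1)])
    acc=np.vstack(acc);arc=np.vstack(arc)
    print(n,len(acc),"block y",np.percentile(acc[:,3],[2,10,50,90,98]).round(1),"a",np.percentile(acc[:,6],[2,10,50,90,98]).round(3),"r",np.percentile(acc[:,5],[5,95]).round(0),"arc a",np.percentile(arc[:,6],[.3,1,99,99.7]).round(3))
    cv2.imwrite(f"pics/avg_{n}.png",I[:,:,::-1])
E
python3 flag.py; python3 -c "
from bench import r;s=r.sense();print(s['time'],s['tool_pos'],s['tcp_rot'],s['ft_force'])"
```

```text
time: 2.9
tool_pos: [375.1, 219.2, 380.6]
tcp_rot: [180.0, 0.0, 159.7]
ft_force: [1.0, 0.0, -0.4]
finger_gap: 85.5
grip_force: 0.0
time: 3.9
tool_pos: [516.8, -71.2, 380.0]
tcp_rot: [180.0, -0.0, 167.4]
ft_force: [0.1, 1.3, -0.4]
finger_gap: 85.2
grip_force: 0.0
side 120 block y [ 8.3  9.2 11.6 21.9 25. ] a [0.041 0.045 0.056 0.104 0.119] r [198. 213.] arc a [-0.55  -0.546  0.54   0.551]
top 105 block y [ 8.8 10.  17.5 23.6 25. ] a [0.045 0.048 0.083 0.112 0.119] r [204. 214.] arc a [-0.553 -0.544  0.545  0.554]
4.4 [516.55267767 -69.91412503 380.4631252 ] [-1.79999454e+02  2.04150312e-02  1.67556950e+02] [-0.07460638  0.19374268  0.16282176][ WARN:0@4.792] global loadsave.cpp:1063 imwrite_ Unsupported depth image for selected encoder is fallbacked to CV_8U.
```

```bash
python3 -m jog '[0,0,0.012,0,0,0, 0,0,0.024,0,0,0, 0,0,0.036,0,0,0, 0,0,0.048,0,0,0, 0,0,0.06,0,0,0, 0,0,0.072,0,0,0, 0,0,0.084,0,0,0, 0,0,0.096,0,0,0]' | tr '\n' ' '
cat >> h.py <<'E'
from scipy.optimize import brentq
def tilt(p):
    v,u=np.mgrid[100:310,180:350].reshape(2,-1);z=p["range_z"][v,u];k=z>0
    s=stand(world(p,np.c_[u,v][k],z[k]));y,h=s[:,1],s[:,2]-140;x=s[:,0]
    t=-0.0;
    def res(t):
        yy=y*np.cos(t)-h*np.sin(t);zz=y*np.sin(t)+h*np.cos(t);return yy,zz-11
    best=None
    for t in np.arange(-.27,.32,.01):
        yy,e=res(t);m=(abs(x)<74)&(abs(yy)>172)&(abs(yy)<214)&(abs(e)<5);
        if best is None or m.sum()>best[0]: best=(m.sum(),t)
    t=best[1]
    for i in range(8):
        yy,e=res(t);m=(abs(x)<74)&(abs(yy)>172)&(abs(yy)<214)&(abs(e)<6)
        if i>4:m&=abs(e)<4
        # separate ends so offset cancels if both seen
        A=np.c_[yy[m]];t-=float(np.sum(yy[m]*e[m])/np.sum(yy[m]**2))
    return t,int(m[...].sum()),int((m&(yy<0)).sum())
E
python3 - <<'E'
from h import *
for i in range(3):
  for n in("side","top"): print(n,tilt(r.snapshot(n)))
p=r.snapshot("side");cv2.imwrite("pics/g1.png",cv2.resize(p["pixels"][100:300,180:380,::-1],None,fx=3,fy=3))
s=r.sense();print(s["tool_pos"],stand(s["tool_pos"]),s["ft_force"])
E
```

```text
time: 5.4 tool_pos: [516.6, -70.3, 283.5] tcp_rot: [-180.0, 0.0, 167.5] ft_force: [-0.3, 1.1, -0.2] finger_gap: 85.1 grip_force: 0.0 side (np.float64(-0.2540656606800944), 848, 805)
top (np.float64(-0.24742206865333086), 600, 65)
side (np.float64(-0.25336047883461593), 854, 812)
top (np.float64(-0.2473862534266275), 607, 65)
side (np.float64(-0.2536388529555484), 844, 805)
top (np.float64(-0.24903284243060347), 601, 63)
[516.94125852 -70.41027824 285.0163713 ] [[-114.99932428  -50.29282843  285.0163713 ]] [ 0.6843603   0.44669348 -0.2717965 ]
```

View pics/g1.png

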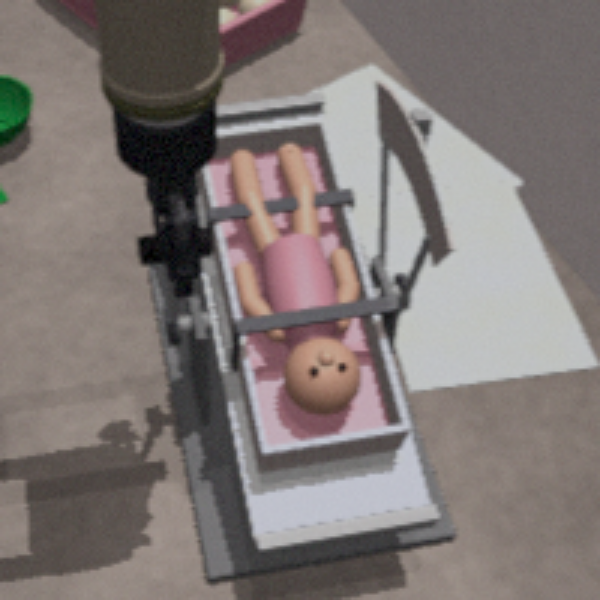

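```bash
python3 -m jog '[0,0,0,0,0,0, 0,0,0,0,0,0, 0,0,0,0,0,0, 0,0,0,0,0,0, 0,0,0,0,0,0, 0,0,0,0,0,0]' -1 40
cat > m.py <<'E'
import sys,json,os
from h import *
from scipy.optimize import least_squares
OFF={"side":.0037,"top":-.002}; J,KS,B,BS=.10,.35,.05,.02; L=170.
a_=sys.argv[1:]; N=4; ref=None; ys=[]
while a_:
    x=a_.pop(0)
    if x=="ref": ref=(float(a_.pop(0)),float(a_.pop(0)))
    elif x=="N": N=int(a_.pop(0))
    else: ys.append(float(x))
s=r.sense(); t=s["time"]
F="st.json"
if os.path.exists(F): S=json.load(open(F))
else:
    y0=stand(s["tool_pos"])[0,1]; S=dict(t=t,a=float(np.arcsin(y0/L)),x=[-.25,0,.6,0],P=np.diag([1e-6,1e-6,.06**2,.01**2]).tolist(),ref=[-.25,-.25,t,1])
def sim(x,tk,ak,t0,t1):
    th,w,G,d=x; n=max(1,int(np.ceil((t1-t0)/.01))); h=(t1-t0)/n
    for i in range(n):
        tm=t0+(i+.5)*h; a=np.interp(tm,tk,ak)+d; ad=(np.interp(tm+.005,tk,ak)-np.interp(tm-.005,tk,ak))/.01
        w+=h*(G*np.sin(th)+KS*(a-th)-B*w+BS*(ad-w))/J; th+=h*w
        if th<-.25: th=-.25;w=max(w,0.)
        if th>.30: th=.30;w=min(w,0.)
    return np.array([th,w,G,d])
x=np.array(S["x"]);P=np.array(S["P"])
a0=S["a"]; y0=L*np.sin(a0); leans=[float(np.arcsin((y0+y)/L)) for y in ys]
tj=t-len(ys)/8; tk=[S["t"]-1,tj]+[tj+(i+1)/8 for i in range(len(ys))]+[t+9]; ak=[a0,a0]+leans+[(leans or [a0])[-1]]
tk=np.array(tk)+.03; tk[0]-=1
ac=ak[-1]; tc=S["t"]; out=[]
for n in("side","top"):
    tn=r.sense()["time"]; z,c,_=tilt(r.snapshot(n)); z+=OFF[n]; dt=tn-tc
    f0=sim(x,tk,ak,tc,tn) if dt>0 else x
    if dt>0:
        Fm=np.zeros((4,4))
        for i,e in enumerate((1e-3,1e-3,1e-2,1e-3)):
            xp=x.copy();xp[i]+=e;xm=x.copy();xm[i]-=e
            Fm[:,i]=(sim(xp,tk,ak,tc,tn)-sim(xm,tk,ak,tc,tn))/(2*e)
        P=Fm@P@Fm.T+np.diag([1e-7,2e-4,1e-5,1e-6])*dt
    x=f0;v=z-x[0];K=P[:,0]/(P[0,0]+.0012**2)
    if c>150: x=x+K*v;P=P-np.outer(K,P[0]);
    x[0]=max(x[0],-.25);x[2]=np.clip(x[2],.45,.75);tc=tn;out.append((round(z,4),round(v,4),c))
t=r.sense()["time"];x=sim(x,tk,ak,tc,t)
if ref: S["ref"]=[float(x[0]),ref[0],t,ref[1]]
S.update(t=t,a=float(ac),x=x.tolist(),P=P.tolist());json.dump(S,open(F,"w"))
A,Bb,t0,T=S["ref"]
def rf(tt):
    u=np.clip((tt-t0)/T,0,1);return A+(Bb-A)*(10*u**3-15*u**4+6*u**5),(Bb-A)/T*30*u**2*(1-u)**2
H=14; kt=[t];[kt.append(kt[-1]+.125+(.1 if i and i%N==0 else 0)) for i in range(H)]
def cost(q):
    tk=[t-1,t];akk=[ac,ac];lt=t
    for i in range(H):
        if i and i%N==0: lt+=.1;tk.append(lt);akk.append(akk[-1])
        lt+=.125;tk.append(lt);akk.append(q[i])
    tk=np.array(tk)+.03;X=x.copy();c=[];pt=t
    for i in range(H):
        te=kt[i+1]
        X=sim(X,tk,akk,pt,te);pt=te;R=rf(te);g=1 if i<H-2 else 3
        c+=[g*(X[0]-R[0])/.01,g*(X[1]-R[1])/.02]
    d=np.diff(np.r_[ac,q]);return np.r_[c,d/.02,np.diff(d)/.03]
q=least_squares(cost,np.full(H,ac),diff_step=1e-3,max_nfev=12).x[:N+4]
yy=L*(np.sin(q)-np.sin(ac));zz=-L*(np.cos(q)-np.cos(ac))
print(f"t {t:.2f} meas {out} th {x[0]:.4f} w {x[1]:.4f} G {x[2]:.3f} d {x[3]:.4f} a {ac:.4f} tool_a {np.arcsin(stand(s['tool_pos'])[0,1]/L):.4f} z {s['tool_pos'][2]:.1f} F {np.round(s['ft_force'],1)} grip {s['grip_force']:.0f} ref {rf(t)[0]:.3f}")
print("y",(yy*2).round()/2,"z",(zz*2).round()/2)
E
time python3 m.py
```

```text
time: 6.5
tool_pos: [516.6, -70.4, 284.5]
tcp_rot: [-180.0, 0.0, 167.5]
ft_force: [0.1, 0.2, 1.2]
finger_gap: 22.6
grip_force: 39.1
t 6.60 meas [(np.float64(-0.25), np.float64(0.0), 850), (np.float64(-0.249), np.float64(0.001), 595)] th -0.2500 w 0.0000 G 0.600 d 0.0000 a -0.3006 tool_a -0.3006 z 284.5 F [0.1 0.2 1.2] grip 39 ref -0.250
y [0. 0. 0. 0. 0. 0. 0. 0.] z [-0. -0. -0. -0. -0. -0. -0. -0.]
real	0m2.462s
user	0m1.500s
sys	0m0.156s
```

```bash
python3 -m jog '[0,0.008,-0.0025,0,0,0, 0,0.016,-0.004,0,0,0, 0,0.024,-0.0055,0,0,0, 0,0.032,-0.0065,0,0,0, 0,0.04,-0.0075,0,0,0, 0,0.048,-0.0075,0,0,0, 0,0.056,-0.0075,0,0,0, 0,0.064,-0.007,0,0,0]' | tail -2; python3 m.py ref 0.081 6 8 16 24 32 40 48 56 64
```

```text
finger_gap: 22.7
grip_force: 41.4
t 7.70 meas [(np.float64(-0.2497), np.float64(0.0003), 896), (np.float64(-0.2501), np.float64(-0.0001), 890)] th -0.2500 w 0.0000 G 0.600 d 0.0000 a 0.0805 tool_a 0.0835 z 291.6 F [-1.3 -3.3  3.3] grip 41 ref -0.250
y [0. 0. 0. 0. 0. 0. 0. 0.] z [-0. -0. -0. -0. -0. -0. -0. -0.]
```

```bash
python3 -m jog '[0,0.002,0,0,0,0, 0,0.004,0.0005,0,0,0, 0,0.006,0.0005,0,0,0, 0,0.008,0.001,0,0,0, 0,0.01,0.001,0,0,0, 0,0.012,0.0015,0,0,0, 0,0.014,0.0015,0,0,0, 0,0.016,0.002,0,0,0]' | tail -1; python3 m.py ref 0.081 6 2 4 6 8 10 12 14 16
```

```text
grip_force: 42.5
t 8.80 meas [(np.float64(-0.2494), np.float64(0.0006), 889), (np.float64(-0.2509), np.float64(-0.0011), 779)] th -0.2500 w 0.0000 G 0.611 d -0.0005 a 0.1754 tool_a 0.1746 z 289.2 F [ 1.8 -5.6  5.6] grip 43 ref -0.250
y [0. 0. 0. 0. 0. 0. 0. 0.] z [-0. -0. -0. -0. -0. -0. -0. -0.]
```

```bash
python3 -m jog '[0,0.0015,0.0005,0,0,0, 0,0.003,0.0005,0,0,0, 0,0.0045,0.001,0,0,0, 0,0.006,0.001,0,0,0]' | tail -1; python3 m.py ref 0.081 6 1.5 3 4.5 6
```

```text
grip_force: 42.0
t 9.40 meas [(np.float64(-0.2495), np.float64(-0.0028), 892), (np.float64(-0.2516), np.float64(-0.0028), 698)] th -0.2498 w 0.0059 G 0.628 d -0.0012 a 0.2113 tool_a 0.2108 z 288.0 F [ 2.9 -5.8  1.1] grip 42 ref -0.250
y [-2.  -3.  -2.5 -2.  -1.5 -1.  -0.5 -1. ] z [-0.5 -0.5 -0.5 -0.5 -0.5 -0.  -0.  -0. ]
```

```bash
python3 -m jog '[0,0.001,0,0,0,0, 0,0.002,0.0005,0,0,0, 0,0.003,0.0005,0,0,0, 0,0.004,0.001,0,0,0]' | tail -1; python3 m.py ref 0.081 6 1 2 3 4
```

```text
grip_force: 41.9
t 10.00 meas [(np.float64(-0.249), np.float64(-0.0128), 895), (np.float64(-0.2504), np.float64(-0.0035), 659)] th -0.2476 w 0.0297 G 0.635 d -0.0012 a 0.2355 tool_a 0.2342 z 287.3 F [ 1.2 -5.7  3.1] grip 42 ref -0.248
y [ -7.5 -10.5 -10.   -8.   -6.   -4.5  -4.   -4.5] z [-1.5 -2.  -2.  -1.5 -1.5 -1.  -1.  -1. ]
```

```bash
python3 -c "
import json;S=json.load(open('st.json'));S['x']=[-.25,0,.69,0];S['P']=[[1e-6,0,0,0],[0,1e-5,0,0],[0,0,9e-4,0],[0,0,0,2.5e-5]];json.dump(S,open('st.json','w'))"
python3 -m jog '[0,0.001,0,0,0,0, 0,0.002,0.0005,0,0,0, 0,0.003,0.0005,0,0,0, 0,0.004,0.001,0,0,0]' | tail -1; python3 m.py ref 0.081 6 1 2 3 4
```

```text
grip_force: 41.8
t 10.60 meas [(np.float64(-0.2351), np.float64(0.0118), 859), (np.float64(-0.2346), np.float64(-0.0029), 622)] th -0.2299 w 0.0762 G 0.652 d 0.0017 a 0.2597 tool_a 0.2594 z 286.3 F [ 0.8 -2.6  0.5] grip 42 ref -0.230
y [-16.5 -23.5 -22.5 -18.  -13.5 -10.5  -9.5  -9. ] z [-3.5 -4.5 -4.5 -3.5 -3.  -2.5 -2.  -2. ]
```

```bash
python3 -m jog '[0,-0.004,-0.001,0,0,0, 0,-0.008,-0.002,0,0,0, 0,-0.011,-0.0025,0,0,0]' | tail -1; python3 m.py N 3 ref 0.081 5 -4 -8 -11
```

```text
grip_force: 42.6
t 11.07 meas [(np.float64(-0.2008), np.float64(-0.0069), 824), (np.float64(-0.1988), np.float64(-0.0029), 799)] th -0.1934 w 0.0840 G 0.656 d 0.0013 a 0.1933 tool_a 0.1972 z 288.9 F [2.8 2.4 9.7] grip 43 ref -0.193
y [-12.5 -16.5 -14.   -9.   -5.5  -3.   -2.5] z [-2.  -2.5 -2.  -1.5 -1.  -0.5 -0.5]
```

```bash
python3 - <<'E'
s=open("m.py").read()
s=s.replace('S["ref"]=[float(x[0]),ref[0],t,ref[1]]','S["ref"]=[float(x[0]),ref[0],t,ref[1],float(x[1])]')
s=s.replace('A,Bb,t0,T=S["ref"]','A,Bb,t0,T,V=S["ref"]')
s=s.replace('return A+(Bb-A)*(10*u**3-15*u**4+6*u**5),(Bb-A)/T*30*u**2*(1-u)**2','return A+(Bb-A)*(10*u**3-15*u**4+6*u**5)+V*T*(u-6*u**3+8*u**4-3*u**5),(Bb-A)/T*30*u**2*(1-u)**2+V*(1-18*u**2+32*u**3-15*u**4)')
open("m.py","w").write(s)
E
python3 -m jog '[0,-0.003,-0.0005,0,0,0, 0,-0.006,-0.001,0,0,0, 0,-0.009,-0.0015,0,0,0]' | tail -1; python3 m.py N 3 ref 0.081 4.5 -3 -6 -9
```

```text
grip_force: 40.5
t 11.55 meas [(np.float64(-0.1684), np.float64(-0.0061), 817), (np.float64(-0.1671), np.float64(-0.0022), 920)] th -0.1635 w 0.0508 G 0.657 d 0.0001 a 0.1396 tool_a 0.1414 z 290.9 F [ 0.3 -0.4 -6. ] grip 40 ref -0.164
y [ 1.   1.5  1.  -0.  -1.5 -3.  -5. ] z [ 0.   0.   0.  -0.  -0.  -0.5 -0.5]
```

```bash
python3 -m jog '[0,0.001,0,0,0,0, 0,0.0015,0,0,0,0, 0,0.0015,0,0,0,0]' | tail -1; python3 m.py N 4 1 1.5 1.5
```

```text
grip_force: 41.7
t 12.03 meas [(np.float64(-0.1495), np.float64(-0.0046), 797), (np.float64(-0.15), np.float64(-0.0031), 927)] th -0.1467 w 0.0391 G 0.658 d -0.0017 a 0.1486 tool_a 0.1461 z 290.6 F [0.1 0.9 5.7] grip 42 ref -0.138
y [  2.5   2.5   0.   -3.   -6.   -8.5 -11.  -13. ] z [ 0.5  0.5  0.  -0.5 -1.  -1.  -1.5 -1.5]
```

```bash
sed -i 's/\[1e-7,2e-4,1e-5,1e-6\]/[1e-7,5e-4,2e-4,1e-4]/' m.py
python3 -m jog '[0,0.0025,0.0005,0,0,0, 0,0.0025,0.0005,0,0,0, 0,0.001,0,0,0,0, 0,-0.002,-0.0005,0,0,0]' | tail -1; python3 m.py N 4 2.5 2.5 1 -2
```

```text
grip_force: 41.5
t 12.62 meas [(np.float64(-0.1237), np.float64(-0.0081), 787), (np.float64(-0.1224), np.float64(-0.0024), 946)] th -0.1185 w 0.0607 G 0.657 d -0.0044 a 0.1367 tool_a 0.1360 z 290.9 F [0.2 2.9 3.6] grip 41 ref -0.100
y [  2.    1.   -2.5  -6.5 -11.  -14.  -16.5 -19. ] z [ 0.5  0.  -0.5 -1.  -1.  -1.5 -1.5 -1.5]
```

```bash
python3 -m jog '[0,0.0015,0.0005,0,0,0, 0,0.001,0,0,0,0, 0,-0.0025,-0.0005,0,0,0, 0,-0.006,-0.001,0,0,0]' | tail -1; python3 m.py N 4 1.5 1 -2.5 -6
```

```text
grip_force: 42.1
t 13.22 meas [(np.float64(-0.0782), np.float64(-0.0016), 755), (np.float64(-0.0754), np.float64(-0.0021), 978)] th -0.0702 w 0.0897 G 0.658 d -0.0068 a 0.1011 tool_a 0.1023 z 291.8 F [-0.6  3.1 11.8] grip 42 ref -0.053
y [ -1.5  -4.   -7.5 -11.  -14.  -16.5 -19.  -21. ] z [-0.  -0.5 -0.5 -0.5 -1.  -1.  -1.  -1. ]
```

```bash
python3 -m jog '[0,-0.002,0,0,0,0, 0,-0.005,-0.0005,0,0,0, 0,-0.0085,-0.0005,0,0,0, 0,-0.012,-0.001,0,0,0]' | tail -1; python3 m.py N 4 ref 0.081 3.5 -2 -5 -8.5 -12
```

```text
grip_force: 40.9
t 13.82 meas [(np.float64(-0.0224), np.float64(0.0008), 717), (np.float64(-0.0202), np.float64(-0.0022), 939)] th -0.0156 w 0.0753 G 0.657 d -0.0086 a 0.0304 tool_a 0.0303 z 292.8 F [0.5 4.4 2.6] grip 41 ref -0.016
y [ -0.5  -2.   -4.   -6.   -7.5  -9.5 -11.  -12.5] z [-0. -0. -0. -0. -0. -0.  0.  0.]
```

```bash
python3 -m jog '[0,-0.0005,0,0,0,0, 0,-0.002,0,0,0,0, 0,-0.004,0,0,0,0, 0,-0.006,0,0,0,0]' | tail -1; python3 m.py N 4 -0.5 -2 -4 -6
```

```text
grip_force: 41.1
t 14.43 meas [(np.float64(0.0211), np.float64(0.0013), 688), (np.float64(0.0219), np.float64(-0.0025), 907)] th 0.0255 w 0.0535 G 0.656 d -0.0103 a -0.0049 tool_a -0.0055 z 292.7 F [0.3 3.7 3.9] grip 41 ref 0.027
y [-1.  -0.5 -0.5 -1.  -0.5 -0.5 -0.  -0.5] z [0. 0. 0. 0. 0. 0. 0. 0.]
```

```bash
python3 -m jog '[0,-0.001,0,0,0,0, 0,-0.001,0,0,0,0, 0,-0.001,0,0,0,0, 0,-0.0015,0,0,0,0]' | tail -1; python3 m.py N 4 -1 -1 -1 -1.5
```

```text
grip_force: 40.9
t 15.03 meas [(np.float64(0.0599), np.float64(0.0081), 651), (np.float64(0.0602), np.float64(-0.0036), 905)] th 0.0648 w 0.0671 G 0.657 d -0.0085 a -0.0138 tool_a -0.0144 z 292.9 F [-0.2  2.8  3.6] grip 41 ref 0.058
y [-10.  -14.  -14.5 -12.5 -11.   -9.5  -9.   -8.5] z [0.5 1.  1.  0.5 0.5 0.5 0.5 0.5]
```

```bash
python3 -m jog '[0,-0.009,0.0005,0,0,0, 0,-0.014,0.001,0,0,0, 0,-0.0145,0.001,0,0,0]' | tail -1; python3 m.py N 3 ref 0.081 1.0 -9 -14 -14.5
```

```text
grip_force: 41.2
t 15.50 meas [(np.float64(0.0903), np.float64(0.0063), 627), (np.float64(0.0879), np.float64(-0.0043), 873)] th 0.0903 w 0.0144 G 0.657 d -0.0078 a -0.0992 tool_a -0.1023 z 291.4 F [1.1 3.3 1.6] grip 41 ref 0.090
y [0.5 1.5 3.  4.5 6.  7.  7. ] z [-0.  -0.  -0.5 -0.5 -0.5 -0.5 -0.5]
```

```bash
python3 -m jog '[0,0,0,0,0,0, 0,0.0005,0,0,0,0, 0,0.002,0,0,0,0]' | tail -1; python3 m.py N 3 ref 0.081 1.0 0 0.5 2
```

```text
grip_force: 41.2
t 15.97 meas [(np.float64(0.0933), np.float64(0.0043), 627), (np.float64(0.0897), np.float64(-0.0033), 881)] th 0.0899 w -0.0207 G 0.658 d -0.0074 a -0.0874 tool_a -0.0880 z 291.7 F [0.  1.4 1.8] grip 41 ref 0.090
y [2.5 4.5 5.5 5.5 5.  4.5 4.5] z [-0.  -0.5 -0.5 -0.5 -0.5 -0.5 -0.5]
```

```bash
sed -i 's/OFF={"side":.0037,"top":-.002}/OFF={"side":.0020,"top":-.0003}/' m.py
python3 -c "
import json;S=json.load(open('st.json'));S['x'][:2]=[.0915,-.006];json.dump(S,open('st.json','w'))"
python3 -m jog '[0,-0.001,0,0,0,0, 0,-0.001,0,0,0,0, 0,0,0,0,0,0]' | tail -1; python3 m.py N 3 ref 0.081 1.0 -1 -1 0
```

```text
grip_force: 41.1
t 16.45 meas [(np.float64(0.0812), np.float64(-0.0035), 627), (np.float64(0.0809), np.float64(0.0016), 900)] th 0.0784 w -0.0394 G 0.656 d -0.0087 a -0.0874 tool_a -0.0882 z 291.7 F [0.8 0.9 0.4] grip 41 ref 0.078
y [ 7.5 11.5 12.   9.5  6.5  4.5  3.5] z [-0.5 -0.5 -0.5 -0.5 -0.5 -0.5 -0.5]
```

```bash
python3 -m jog '[0,0.006,-0.0005,0,0,0, 0,0.0095,-0.0005,0,0,0, 0,0.009,-0.0005,0,0,0]' | tail -1; python3 m.py N 3 ref 0.081 1.0 6 9.5 9
```

```text
grip_force: 41.0
t 16.93 meas [(np.float64(0.066), np.float64(-0.0003), 641), (np.float64(0.065), np.float64(-0.0001), 883)] th 0.0643 w -0.0139 G 0.656 d -0.0091 a -0.0343 tool_a -0.0332 z 292.7 F [-2.4 -0.5  3.6] grip 41 ref 0.064
y [ 2.5  2.5  1.5 -1.5 -4.  -5.5 -6. ] z [-0.  -0.  -0.   0.   0.   0.5  0.5]
```

Innovations now tiny; the model is good. Follow the plan.

```bash
python3 -m jog '[0,0.0025,0,0,0,0, 0,0.0025,0,0,0,0, 0,0.0015,0,0,0,0]' | tail -1; python3 m.py N 3 ref 0.081 1.2 2.5 2.5 1.5
```

```text
grip_force: 41.2
t 17.40 meas [(np.float64(0.0673), np.float64(0.002), 636), (np.float64(0.069), np.float64(0.0005), 901)] th 0.0704 w 0.0331 G 0.656 d -0.0067 a -0.0255 tool_a -0.0267 z 292.7 F [-2.7 -1.7  5.6] grip 41 ref 0.070
y [-5.  -8.5 -9.5 -9.5 -8.5 -7.5 -7. ] z [0.  0.5 0.5 0.5 0.5 0.5 0.5]
```

```bash
python3 -m jog '[0,-0.006,0,0,0,0, 0,-0.0095,0.0005,0,0,0, 0,-0.01,0.0005,0,0,0]' | tail -1; python3 m.py N 3 ref 0.081 1.2 -6 -9.5 -10
```

```text
grip_force: 41.4
t 17.88 meas [(np.float64(0.079), np.float64(-0.0015), 634), (np.float64(0.0805), np.float64(0.0012), 888)] th 0.0803 w 0.0045 G 0.656 d -0.0069 a -0.0844 tool_a -0.0822 z 291.9 F [-1.9  1.2  4.2] grip 41 ref 0.080
y [2.5 3.5 4.  4.  4.  3.5 3.5] z [-0.  -0.5 -0.5 -0.5 -0.5 -0.5 -0.5]
```

```bash
python3 -m jog '[0,0.002,0,0,0,0, 0,0.003,-0.0005,0,0,0, 0,0.0035,-0.0005,0,0,0]' | tail -1; python3 m.py N 3 ref 0.081 0.8 2 3 3.5
```

```text
grip_force: 41.3
t 18.35 meas [(np.float64(0.0786), np.float64(-0.001), 637), (np.float64(0.0783), np.float64(0.0), 904)] th 0.0779 w -0.0074 G 0.656 d -0.0077 a -0.0638 tool_a -0.0648 z 292.2 F [-2.7 -0.   2.9] grip 41 ref 0.078
y [ 2.   2.5  2.   1.   0.5  0.  -0. ] z [-0. -0. -0. -0. -0. -0.  0.]
```

```bash
python3 -m jog '[0,0.002,0,0,0,0, 0,0.0025,0,0,0,0, 0,0.002,0,0,0,0]' | tail -1; python3 m.py N 3 ref 0.081 0.8 2 2.5 2
```

```text
grip_force: 41.3
t 18.82 meas [(np.float64(0.0763), np.float64(-0.0006), 635), (np.float64(0.0777), np.float64(0.0013), 894)] th 0.0776 w 0.0088 G 0.656 d -0.0070 a -0.0520 tool_a -0.0526 z 292.3 F [-2.8 -2.   3.7] grip 41 ref 0.078
y [-1.5 -2.5 -2.5 -2.5 -2.5 -2.5 -2. ] z [0. 0. 0. 0. 0. 0. 0.]
```

```bash
python3 -m jog '[0,-0.0015,0,0,0,0, 0,-0.002,0,0,0,0, 0,-0.0025,0,0,0,0]' | tail -1; python3 m.py N 3 ref 0.081 0.8 -1.5 -2 -2.5
```

```text
grip_force: 41.2
t 19.30 meas [(np.float64(0.0792), np.float64(-0.0016), 638), (np.float64(0.0807), np.float64(0.0013), 885)] th 0.0804 w 0.0052 G 0.656 d -0.0070 a -0.0667 tool_a -0.0653 z 292.2 F [-1.2 -0.4  1.7] grip 41 ref 0.080
y [-0.   0.   0.   0.5  0.5  0.5  0.5] z [ 0. -0. -0. -0. -0. -0. -0.]
```

```bash
python3 flag.py 2>/dev/null | head -0; echo
python3 m.py N 3 ref 0.081 0.8
```

```text
t 19.90 meas [(np.float64(0.08), np.float64(-0.0014), 637), (np.float64(0.0805), np.float64(0.0007), 891)] th 0.0801 w -0.0023 G 0.656 d -0.0073 a -0.0667 tool_a -0.0662 z 292.2 F [ 0.4 -0.3  1.4] grip 41 ref 0.080
y [1.  1.5 1.5 1.  0.5 0.5 0.5] z [-0. -0. -0. -0. -0. -0. -0.]
```

```bash
python3 -m jog '[0,0.001,0,0,0,0, 0,0.001,0,0,0,0, 0,0.001,0,0,0,0]' | tail -1; python3 m.py N 3 ref 0.081 0.8 1 1 1
```

```text
grip_force: 41.0
t 20.38 meas [(np.float64(0.0786), np.float64(-0.0009), 631), (np.float64(0.0792), np.float64(0.0007), 884)] th 0.0789 w -0.0001 G 0.656 d -0.0072 a -0.0608 tool_a -0.0611 z 292.3 F [-0.5 -0.9  0.9] grip 41 ref 0.079
y [ 0.5  0.5  0.  -0.5 -0.5 -0.5 -0.5] z [-0. -0. -0.  0.  0.  0.  0.]
```

```bash
python3 -m jog '[0,0.001,0,0,0,0, 0,0.001,0,0,0,0, 0,0.0005,0,0,0,0]' | tail -1; python3 m.py N 4 ref 0.081 0.8 1 1 0.5
```

```text
grip_force: 41.0
t 20.85 meas [(np.float64(0.0795), np.float64(-0.0006), 634), (np.float64(0.0808), np.float64(0.001), 883)] th 0.0809 w 0.0099 G 0.656 d -0.0068 a -0.0579 tool_a -0.0574 z 292.3 F [-0.7 -1.3  0.8] grip 41 ref 0.081
y [-2.  -2.5 -2.5 -2.  -1.5 -1.  -1.  -1. ] z [0. 0. 0. 0. 0. 0. 0. 0.]
```

```bash
python3 -m jog '[0,-0.002,0,0,0,0, 0,-0.0025,0,0,0,0, 0,-0.0025,0,0,0,0, 0,-0.002,0,0,0,0]' | tail -1; python3 m.py N 4 ref 0.081 0.8 -2 -2.5 -2.5 -2
```

```text
grip_force: 40.9
t 21.45 meas [(np.float64(0.0816), np.float64(-0.0016), 628), (np.float64(0.0819), np.float64(0.0005), 892)] th 0.0815 w -0.0043 G 0.656 d -0.0074 a -0.0697 tool_a -0.0689 z 292.2 F [-0.2 -0.7 -1.4] grip 41 ref 0.082
y [1.  1.5 2.  1.5 1.5 1.  1.  1. ] z [-0. -0. -0. -0. -0. -0. -0. -0.]
```

```bash
python3 -m jog '[0,0.001,0,0,0,0, 0,0.0015,0,0,0,0, 0,0.0015,0,0,0,0, 0,0.0015,0,0,0,0]' | tail -1; python3 m.py N 4 ref 0.081 0.8 1 1.5 1.5 1.5
```

```text
grip_force: 40.8
t 22.05 meas [(np.float64(0.0796), np.float64(0.0), 631), (np.float64(0.0812), np.float64(0.0017), 915)] th 0.0809 w 0.0066 G 0.657 d -0.0058 a -0.0608 tool_a -0.0613 z 292.3 F [-0.7 -0.4 -0.5] grip 41 ref 0.081
y [-1.5 -2.  -2.  -1.5 -1.  -1.  -0.5 -0.5] z [0. 0. 0. 0. 0. 0. 0. 0.]
```

```bash
python3 -m jog '[0,-0.001,0,0,0,0, 0,-0.001,0,0,0,0, 0,-0.001,0,0,0,0, 0,-0.001,0,0,0,0]' | tail -1; python3 m.py N 4 ref 0.081 0.8 -1 -1 -1 -1
```

```text
grip_force: 40.8
t 22.65 meas [(np.float64(0.0791), np.float64(-0.0045), 632), (np.float64(0.0797), np.float64(0.001), 885)] th 0.0792 w -0.0045 G 0.656 d -0.0078 a -0.0667 tool_a -0.0661 z 292.2 F [-0.8 -0.2 -2.3] grip 41 ref 0.079
y [1.5 2.  2.  1.5 1.  0.5 0.5 0.5] z [-0. -0. -0. -0. -0. -0. -0. -0.]
```

```bash
python3 -m jog '[0,0.0015,0,0,0,0, 0,0.002,0,0,0,0, 0,0.002,0,0,0,0, 0,0.001,0,0,0,0]' | tail -1; python3 m.py N 4 ref 0.081 0.8 1.5 2 2 1
```

```text
grip_force: 40.8
t 23.25 meas [(np.float64(0.079), np.float64(0.0006), 635), (np.float64(0.0793), np.float64(0.0002), 882)] th 0.0794 w 0.0039 G 0.656 d -0.0072 a -0.0608 tool_a -0.0603 z 292.3 F [-0.9 -0.1 -2.5] grip 41 ref 0.079
y [-0.5 -0.5 -0.5 -0.5 -0.5 -0.5 -0.5 -0.5] z [0. 0. 0. 0. 0. 0. 0. 0.]
```

```bash
python3 -m jog '[0,-0.0005,0,0,0,0, 0,-0.0005,0,0,0,0, 0,-0.0005,0,0,0,0, 0,-0.0005,0,0,0,0]' | tail -1; python3 m.py N 4 ref 0.081 0.8 -0.5 -0.5 -0.5 -0.5
```

```text
grip_force: 40.7
t 23.85 meas [(np.float64(0.0808), np.float64(0.0001), 633), (np.float64(0.0816), np.float64(0.0007), 899)] th 0.0816 w 0.0047 G 0.656 d -0.0065 a -0.0638 tool_a -0.0631 z 292.3 F [-0.4 -0.1 -2.8] grip 41 ref 0.082
y [-1.  -1.  -1.  -0.5 -0.  -0.   0.   0. ] z [ 0.  0.  0.  0.  0.  0. -0. -0.]
```

```bash
python3 -m jog '[0,-0.001,0,0,0,0, 0,-0.001,0,0,0,0, 0,-0.001,0,0,0,0, 0,-0.0005,0,0,0,0]' | tail -1; python3 m.py N 4 ref 0.081 0.8 -1 -1 -1 -0.5
```

```text
grip_force: 40.6
t 24.45 meas [(np.float64(0.0804), np.float64(-0.0016), 636), (np.float64(0.0803), np.float64(0.0002), 898)] th 0.0800 w -0.0063 G 0.656 d -0.0073 a -0.0667 tool_a -0.0668 z 292.2 F [-0.1  0.3 -2.4] grip 41 ref 0.080
y [1.5 2.  2.  1.5 1.  0.5 0.5 0.5] z [-0. -0. -0. -0. -0. -0. -0. -0.]
```

```bash
python3 -m jog '[0,0.0015,0,0,0,0, 0,0.002,0,0,0,0, 0,0.002,0,0,0,0, 0,0.0015,0,0,0,0]' | tail -1; python3 m.py N 4 ref 0.081 0.8 1.5 2 2 1.5
```

```text
grip_force: 40.7
t 25.05 meas [(np.float64(0.0799), np.float64(0.0011), 633), (np.float64(0.0811), np.float64(0.0009), 882)] th 0.0813 w 0.0112 G 0.656 d -0.0057 a -0.0579 tool_a -0.0578 z 292.3 F [-1.1 -0.9 -2.7] grip 41 ref 0.081
y [-2.5 -3.5 -3.  -2.5 -1.5 -1.5 -1.  -1. ] z [0. 0. 0. 0. 0. 0. 0. 0.]
```

```bash
python3 -m jog '[0,-0.002,0,0,0,0, 0,-0.003,0,0,0,0, 0,-0.003,0,0,0,0, 0,-0.002,0,0,0,0]' | tail -1; python3 m.py N 4 ref 0.081 0.8 -2 -3 -3 -2
```

```text
grip_force: 40.5
t 25.65 meas [(np.float64(0.0801), np.float64(-0.0043), 637), (np.float64(0.0813), np.float64(0.0017), 901)] th 0.0805 w -0.0043 G 0.656 d -0.0068 a -0.0697 tool_a -0.0691 z 292.2 F [ 0.2  0.5 -5.1] grip 41 ref 0.080
y [1.5 2.  2.  1.5 1.5 1.  1.  1. ] z [-0. -0. -0. -0. -0. -0. -0. -0.]
```

```bash
python3 -m jog '[0,0.0015,0,0,0,0, 0,0.002,0,0,0,0, 0,0.002,0,0,0,0, 0,0.0015,0,0,0,0]' | tail -1; python3 m.py N 4 ref 0.081 0.8 1.5 2 2 1.5
```

```text
grip_force: 40.6
t 26.25 meas [(np.float64(0.0779), np.float64(-0.0016), 636), (np.float64(0.0791), np.float64(0.0013), 902)] th 0.0787 w 0.0033 G 0.656 d -0.0065 a -0.0608 tool_a -0.0608 z 292.3 F [-1.6 -0.1 -4.1] grip 41 ref 0.079
y [-0.  -0.  -0.5 -0.5 -0.5 -0.5 -0.5 -0.5] z [0. 0. 0. 0. 0. 0. 0. 0.]
```

```bash
python3 -m jog '[0,0.0005,0,0,0,0, 0,0.0005,0,0,0,0, 0,0,0,0,0,0, 0,0,0,0,0,0]' | tail -1; python3 m.py N 4 ref 0.081 0.8 0.5 0.5 0 0
```

```text
grip_force: 40.6
t 26.85 meas [(np.float64(0.0783), np.float64(-0.0034), 637), (np.float64(0.0777), np.float64(-0.0006), 902)] th 0.0777 w -0.0042 G 0.655 d -0.0094 a -0.0608 tool_a -0.0603 z 292.3 F [-0.9 -0.2 -4.6] grip 41 ref 0.078
y [ 1.5  2.   1.5  1.   0.  -0.  -0.5 -0. ] z [-0. -0. -0. -0. -0.  0.  0.  0.]
```

```bash
python3 -m jog '[0,0.002,0,0,0,0, 0,0.0025,0,0,0,0, 0,0.002,0,0,0,0, 0,0.001,0,0,0,0]' | tail -1; python3 m.py N 4 ref 0.081 0.8 2 2.5 2 1
```

```text
grip_force: 40.7
t 27.45 meas [(np.float64(0.083), np.float64(0.0038), 629), (np.float64(0.0851), np.float64(0.0012), 884)] th 0.0860 w 0.0275 G 0.656 d -0.0056 a -0.0550 tool_a -0.0543 z 292.3 F [-1.8 -0.5 -3.1] grip 41 ref 0.086
y [-6.  -8.5 -7.5 -5.  -3.  -1.5 -1.  -1. ] z [0.5 0.5 0.5 0.5 0.  0.  0.  0. ]
```

```bash
python3 -m jog '[0,-0.005,0,0,0,0, 0,-0.0075,0.0005,0,0,0, 0,-0.0065,0.0005,0,0,0]' | tail -1; python3 m.py N 3 ref 0.081 0.8 -5 -7.5 -6.5
```

```text
grip_force: 40.7
t 27.93 meas [(np.float64(0.0891), np.float64(-0.0033), 629), (np.float64(0.0899), np.float64(0.0013), 891)] th 0.0890 w -0.0098 G 0.656 d -0.0070 a -0.0933 tool_a -0.0903 z 291.9 F [-0.6  3.7 -2.3] grip 41 ref 0.089
y [2.5 4.  5.5 6.  6.  5.5 5.5] z [-0.  -0.5 -0.5 -0.5 -0.5 -0.5 -0.5]
```

```bash
python3 -m jog '[0,0.0015,0,0,0,0, 0,0.002,0,0,0,0, 0,0.002,0,0,0,0]' | tail -1; python3 m.py N 4 ref -0.25 5.5 1.5 2 2
```

```text
grip_force: 40.9
t 28.40 meas [(np.float64(0.0823), np.float64(0.0002), 642), (np.float64(0.0812), np.float64(0.0002), 891)] th 0.0798 w -0.0283 G 0.656 d -0.0066 a -0.0815 tool_a -0.0813 z 292.0 F [-1.6  3.2 -2. ] grip 41 ref 0.080
y [1.5 2.5 3.  3.  3.5 4.  5.  6. ] z [-0.  -0.  -0.  -0.  -0.5 -0.5 -0.5 -0.5]
```

```bash
python3 -m jog '[0,0.0015,0,0,0,0, 0,0.0025,0,0,0,0, 0,0.003,0,0,0,0, 0,0.003,-0.0005,0,0,0]' | tail -1; python3 m.py N 4 1.5 2.5 3 3
```

```text
grip_force: 40.8
t 29.00 meas [(np.float64(0.0631), np.float64(0.0001), 654), (np.float64(0.0623), np.float64(0.0011), 890)] th 0.0602 w -0.0349 G 0.655 d -0.0052 a -0.0638 tool_a -0.0651 z 292.2 F [-2.9 -0.1 -1.8] grip 41 ref 0.060
y [-0.5 -0.5  0.5  2.   3.5  5.   7.   9. ] z [ 0.   0.  -0.  -0.  -0.  -0.5 -0.5 -0.5]
```

```bash
python3 -m jog '[0,-0.0005,0,0,0,0, 0,-0.0005,0,0,0,0, 0,0.0005,0,0,0,0, 0,0.002,0,0,0,0]' | tail -1; python3 m.py N 4 -0.5 -0.5 0.5 2
```

```text
grip_force: 41.0
t 29.60 meas [(np.float64(0.0316), np.float64(-0.0044), 675), (np.float64(0.0286), np.float64(0.0006), 900)] th 0.0246 w -0.0767 G 0.658 d -0.0081 a -0.0520 tool_a -0.0535 z 292.3 F [-2.  -0.6 -0.7] grip 41 ref 0.029
y [ 4.5  7.   8.5  9.  10.  11.5 13.5 16. ] z [-0. -0. -0. -0. -0. -0. -0. -0.]
```

```bash
python3 -m jog '[0,0.0045,0,0,0,0, 0,0.0075,0,0,0,0, 0,0.009,0,0,0,0, 0,0.01,0,0,0,0]' | tail -1; python3 m.py N 4 4.5 7.5 9 10
```

```text
grip_force: 41.3
t 30.20 meas [(np.float64(-0.0133), np.float64(0.0011), 714), (np.float64(-0.0153), np.float64(0.0015), 931)] th -0.0190 w -0.0627 G 0.650 d -0.0048 a 0.0068 tool_a 0.0080 z 292.8 F [-2.3 -2.6  5.5] grip 41 ref -0.017
y [1.5 2.  3.  4.5 4.  4.  5.  6.5] z [0. 0. 0. 0. 0. 0. 0. 0.]
```

```bash
python3 -m jog '[0,0.002,0,0,0,0, 0,0.003,0,0,0,0, 0,0.0045,0,0,0,0, 0,0.006,0,0,0,0]' | tail -1; python3 m.py N 4 2 3 4.5 6
```

```text
grip_force: 41.4
t 30.80 meas [(np.float64(-0.0536), np.float64(-0.0051), 737), (np.float64(-0.055), np.float64(0.002), 973)] th -0.0585 w -0.0579 G 0.653 d -0.0063 a 0.0421 tool_a 0.0416 z 292.6 F [-4.  -0.8  6.9] grip 41 ref -0.074
y [-6.5 -6.5 -2.   4.  10.  14.5 17.5 20. ] z [-0.  -0.  -0.   0.   0.5  1.   1.5  2. ]
```

```bash
python3 -m jog '[0,0.0005,0,0,0,0, 0,0.0015,0,0,0,0, 0,0.003,0,0,0,0, 0,0.004,0.0005,0,0,0]' | tail -1; python3 m.py N 4 ref -0.25 3.2 0.5 1.5 3 4
```

```text
grip_force: 41.9
t 31.40 meas [(np.float64(-0.0951), np.float64(-0.0057), 773), (np.float64(-0.097), np.float64(0.0021), 987)] th -0.1014 w -0.0745 G 0.657 d -0.0078 a 0.0657 tool_a 0.0675 z 292.1 F [-3.4 -3.4  6.9] grip 42 ref -0.101
y [ 3.   5.5  7.5  9.  10.5 12.  14.  15.5] z [0.  0.5 0.5 1.  1.  1.  1.5 2. ]
```

```bash
python3 -m jog '[0,0.0035,0.0005,0,0,0, 0,0.0065,0.0005,0,0,0, 0,0.009,0.001,0,0,0, 0,0.011,0.001,0,0,0]' | tail -1; python3 m.py N 3 ref -0.25 2.6 3.5 6.5 9 11
```

```text
grip_force: 41.8
t 32.00 meas [(np.float64(-0.1392), np.float64(-0.0016), 804), (np.float64(-0.1401), np.float64(0.0023), 964)] th -0.1434 w -0.0498 G 0.653 d -0.0073 a 0.1307 tool_a 0.1326 z 290.8 F [-1.9 -2.9  3.8] grip 42 ref -0.143
y [-1.  -1.  -0.5  1.   2.5  4.5  6.5] z [-0.  -0.  -0.   0.   0.5  0.5  1. ]
```

```bash
python3 -m jog '[0,-0.0005,0,0,0,0, 0,0,0,0,0,0, 0,0.001,0,0,0,0]' | tail -1; python3 m.py N 3 ref -0.25 2.2 -0.5 0 1
```

```text
grip_force: 41.8
t 32.48 meas [(np.float64(-0.1652), np.float64(-0.004), 807), (np.float64(-0.1661), np.float64(0.002), 916)] th -0.1694 w -0.0521 G 0.656 d -0.0078 a 0.1367 tool_a 0.1355 z 290.8 F [-0.4 -3.9  3.5] grip 42 ref -0.169
y [ 1.5  2.5  4.   5.5  7.   9.  10.5] z [0.  0.5 0.5 1.  1.  1.5 2. ]
```

```bash
python3 -m jog '[0,0.0035,0.0005,0,0,0, 0,0.0065,0.001,0,0,0, 0,0.009,0.0015,0,0,0]' | tail -1; python3 m.py N 3 ref -0.25 1.8 3.5 6.5 9
```

```text
grip_force: 41.8
t 32.95 meas [(np.float64(-0.1906), np.float64(-0.0043), 819), (np.float64(-0.1904), np.float64(0.0022), 805)] th -0.1926 w -0.0269 G 0.659 d -0.0085 a 0.1903 tool_a 0.1923 z 289.4 F [ 0.7 -4.9  4.7] grip 42 ref -0.193
y [-3.  -5.  -4.5 -3.  -1.   1.5  4. ] z [-0.5 -1.  -1.  -0.5 -0.   0.5  1. ]
```

```bash
python3 -m jog '[0,-0.001,0,0,0,0, 0,-0.001,0,0,0,0, 0,0,0,0,0,0, 0,0.001,0,0,0,0]' | tail -1; python3 m.py N 3 ref -0.25 1.4 -1 -1 0 1
```

```text
grip_force: 41.7
t 33.55 meas [(np.float64(-0.2004), np.float64(0.0005), 837), (np.float64(-0.1981), np.float64(0.0024), 783)] th -0.1984 w 0.0125 G 0.654 d -0.0074 a 0.1963 tool_a 0.1959 z 289.3 F [ 0.8 -5.4  3.5] grip 42 ref -0.198
y [ -7.5 -11.5 -11.5  -8.   -3.    2.    5. ] z [-1.5 -2.  -2.  -1.5 -0.5  0.5  1. ]
```

```bash
sed -i 's/OFF={"side":.0020,"top":-.0003}/OFF={"side":.0035,"top":-.0018}/' m.py; python3 -m jog '[0,-0.003,-0.0005,0,0,0, 0,-0.005,-0.001,0,0,0, 0,-0.005,-0.001,0,0,0, 0,-0.004,-0.0005,0,0,0]' | tail -1; python3 m.py N 3 ref -0.25 1.4 -3 -5 -5 -4
```

```text
grip_force: 41.8
t 34.15 meas [(np.float64(-0.2006), np.float64(-0.0073), 840), (np.float64(-0.203), np.float64(-0.0017), 831)] th -0.2037 w -0.0267 G 0.662 d -0.0111 a 0.1724 tool_a 0.1738 z 290.0 F [ 2.7 -0.9  5.5] grip 42 ref -0.204
y [0.5 1.  2.  3.  4.  4.5 5. ] z [0.  0.  0.5 0.5 1.  1.  1. ]
```

```bash
python3 -m jog '[0,0.001,0,0,0,0, 0,0.0025,0.0005,0,0,0, 0,0.004,0.0005,0,0,0, 0,0.0055,0.001,0,0,0]' | tail -1; python3 m.py N 3 ref -0.25 1.0 1 2.5 4 5.5
```

```text
grip_force: 42.3
t 34.75 meas [(np.float64(-0.2112), np.float64(0.0078), 831), (np.float64(-0.2123), np.float64(-0.0008), 755)] th -0.2124 w -0.0051 G 0.657 d -0.0083 a 0.2053 tool_a 0.2035 z 288.8 F [ 2.4 -2.1  8.1] grip 42 ref -0.212
y [-6.5 -8.5 -6.5 -2.5  2.   5.   5.5] z [-1.  -1.5 -1.5 -0.5  0.5  1.   1. ]
```

```bash
python3 -m jog '[0,-0.003,-0.0005,0,0,0, 0,-0.0045,-0.001,0,0,0, 0,-0.0045,-0.001,0,0,0, 0,-0.003,-0.0005,0,0,0]' | tail -1; python3 m.py N 3 ref -0.25 1.0 -3 -4.5 -4.5 -3
```

```text
grip_force: 41.9
t 35.35 meas [(np.float64(-0.2158), np.float64(0.0014), 857), (np.float64(-0.2177), np.float64(-0.0012), 778)] th -0.2183 w -0.0213 G 0.658 d -0.0086 a 0.1873 tool_a 0.1882 z 289.3 F [ 4.1 -0.7  3.9] grip 42 ref -0.218
y [-1.  -1.   1.   3.5  5.   6.   6. ] z [-0.  -0.   0.   0.5  1.   1.   1.5]
```

```bash
python3 -m jog '[0,0,0,0,0,0, 0,0.0005,0,0,0,0, 0,0.0015,0.0005,0,0,0, 0,0.0025,0.0005,0,0,0]' | tail -1; python3 m.py N 3 ref -0.25 1.0 0 0.5 1.5 2.5
```

```text
grip_force: 41.9
t 35.95 meas [(np.float64(-0.2277), np.float64(0.0038), 869), (np.float64(-0.2301), np.float64(-0.0014), 732)] th -0.2308 w -0.0244 G 0.657 d -0.0079 a 0.2023 tool_a 0.2010 z 288.9 F [ 3.3 -2.4  4. ] grip 42 ref -0.231
y [0.  1.  1.5 2.  2.  2.  2. ] z [0.  0.  0.5 0.5 0.5 0.5 0.5]
```

```bash
python3 -m jog '[0,0,0,0,0,0, 0,0,0,0,0,0, 0,0.0005,0,0,0,0, 0,0.0005,0,0,0,0]' | tail -1; python3 m.py N 3 ref -0.25 1.0 0 0 0.5 0.5
```

```text
grip_force: 42.0
t 36.55 meas [(np.float64(-0.2443), np.float64(-0.0005), 882), (np.float64(-0.248), np.float64(-0.0021), 708)] th -0.2494 w -0.0441 G 0.660 d -0.0091 a 0.2053 tool_a 0.2050 z 288.7 F [ 2.4 -2.8  5.6] grip 42 ref -0.249
y [0. 0. 0. 0. 0. 0. 0.] z [-0. -0. -0. -0. -0. -0. -0.]
```

```bash
python3 -m jog '[0,0,0,0,0,0, 0,-0.002,-0.0005,0,0,0, 0,-0.006,-0.001,0,0,0, 0,-0.011,-0.002,0,0,0, 0,-0.017,-0.0025,0,0,0, 0,-0.023,-0.003,0,0,0, 0,-0.029,-0.0035,0,0,0, 0,-0.035,-0.0035,0,0,0]' | tail -1; python3 m.py 0 -2 -6 -11 -17 -23 -29 -35
```

```text
grip_force: 41.4
t 37.65 meas [(np.float64(-0.2496), np.float64(0.0004), 875), (np.float64(-0.2495), np.float64(0.0005), 881)] th -0.2500 w 0.0000 G 0.660 d -0.0091 a -0.0020 tool_a -0.0028 z 292.6 F [-0.4  2.9  3.9] grip 41 ref -0.250
y [0. 0. 0. 0. 0. 0. 0. 0.] z [-0. -0. -0. -0. -0. -0. -0. -0.]
```

```bash
python3 -m jog '[0,-0.006,0,0,0,0, 0,-0.0125,0.0005,0,0,0, 0,-0.019,0.001,0,0,0, 0,-0.025,0.002,0,0,0, 0,-0.0315,0.003,0,0,0, 0,-0.038,0.0045,0,0,0, 0,-0.044,0.006,0,0,0, 0,-0.05,0.0075,0,0,0]' | tail -1; python3 -m jog '[0,0,0,0,0,0, 0,0,0,0,0,0, 0,0,0,0,0,0, 0,0,0,0,0,0, 0,0,0,0,0,0, 0,0,0,0,0,0, 0,0,0,0,0,0, 0,0,0,0,0,0]' 1
python3 - <<'E'
from h import *
p=r.snapshot("side");print(tilt(p));cv2.imwrite("pics/rel.png",cv2.resize(p["pixels"][100:300,180:380,::-1],None,fx=3,fy=3))
E
```

```text
grip_force: 41.0
time: 39.65
tool_pos: [516.6, -70.3, 284.8]
tcp_rot: [-180.0, 0.0, 167.5]
ft_force: [-0.7, 0.5, -0.6]
finger_gap: 85.2
grip_force: 0.0
(np.float64(-0.25329086509690185), 842, 804)
```

View pics/rel.png

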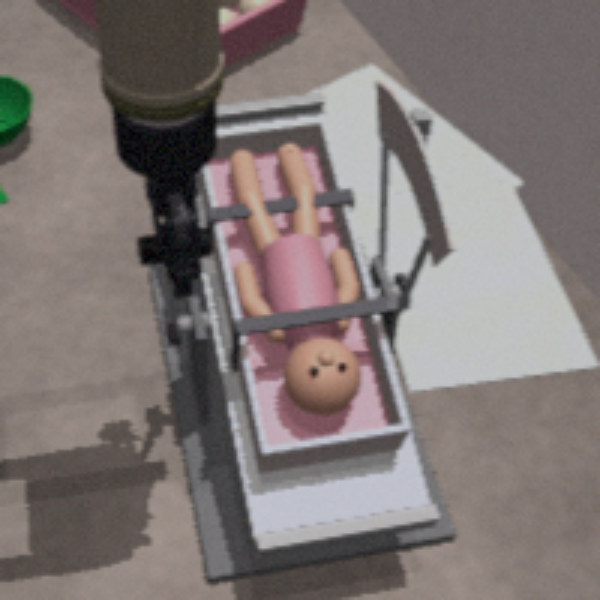

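The table is at rest (same tilt reading as at the start) and the fingers are open either side of the bar at about (180,250). Next I retreat straight up.

```bash
python3 -m jog '[0,0,-0.01,0,0,0, 0,0,-0.025,0,0,0, 0,0,-0.045,0,0,0, 0,0,-0.065,0,0,0, 0,0,-0.085,0,0,0, 0,0,-0.105,0,0,0, 0,0,-0.12,0,0,0, 0,0,-0.12,0,0,0]' | sed -n '1,2p;4,6p'
python3 -m jog '[0,0,0,0,0,0, 0,0,0,0,0,0, 0,0,0,0,0,0, 0,0,0,0,0,0]' | head -1
python3 - <<'E'
from h import *
print(tilt(r.snapshot("side")),tilt(r.snapshot("top")))
P=cloud(r.snapshot("side"))[1];B=P[(P[:,2]>295)&(P[:,2]<322)&(P[:,0]>470)&(P[:,0]<560)&(P[:,1]>-110)&(P[:,1]<0)];print("bar",B.mean(0))
print(r.hand_in())
E
```

```text
time: 40.7
tool_pos: [517.2, -70.5, 406.9]
ft_force: [-0.4, -0.0, -0.4]
finger_gap: 85.2
grip_force: 0.0
time: 41.2
(np.float64(-0.2534195983070101), 864, 810) (np.float64(-0.24757426252586004), 533, 0)
bar [515.25127773 -73.70525206 308.96216318]
the job is handed in; nothing more can be done
None
```

The tilt test is done and handed in at about 41 s: by the handle alone, the table was held about 10 s at roughly 0.076–0.090 rad (mostly 0.078–0.083) against a flag measured at about 0.081 rad (only from its outer block, since the dial hid the tip), then eased back onto its rest and the handle released.

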